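# Hang the screwdriver on the spring balancer and trim it

## Task

Hang the cordless screwdriver by its bail on the hook of the spring balancer: bring it under the swing arm, pull the arm down by its grip against the spring, hook the bail and ease it up so that the screwdriver floats clear of the bench. Then turn the knob on top of the column until the pointer on the collar stands level with the tip of the setting clip on the scale, and let go of everything. Do not tip the screwdriver over, and leave the oil can, jar, wood block and tape roll where they stand.

Things in the scene. Friction and masses are not known exactly. Their poses are not given: they have to be found in the camera images.
- balancer: Fixed post; origin on the column's axis at bench level, -x is the arm's middle direction. Grey base plate 150x130x12 mm reaching 55 mm from the axis to -x, 65 mm to each side; steel column 32 mm thick; head on top, up to z 301 mm. A white scale plate stands beside the column at y 36 to 80, x 3 to 6 mm, up to z 277 mm.
- jib: Dark swing arm, origin on the column's axis at the arm's mid-height; it points along its own -x (14 mm thick) to grip and hook, 150 mm out. Swings 0.95 rad to each side of the post's -x and stays where left; slides up and down the column, 90 mm. Unloaded, a spring holds it at its upper stop: pulling down takes 2 N, plus 2 N for each 10 mm; let go, it springs up.
- pull_grip (a point): Middle of the black pull grip on the arm's end, 28 mm above the arm's mid-height: upright neck 18 mm in diameter from 12 mm below to 12 mm above this point; below it a 20x17 mm block, above it a flange 28 mm in diameter, top at +25 mm. Pinch the neck across the arm. Axes as the arm's.
- hook_bowl (a point): Inner bottom of the hook, 46.5 mm below the arm's mid-height, straight under the grip. 7 mm rod bent in the arm's y-z plane: shank 10 mm to the arm's -y, nose to +y (its end 15 mm above this point, reaching 15.5 mm to +y). Underside 7 mm below this point. A bar lying along the arm enters over the nose from the +y side. Axes as the arm's.
- driver_bail (a point): Middle of the top bar of the screwdriver's bail: steel rod 8 mm in diameter, 44 mm straight along the screwdriver's x, 160 mm above its foot; 44 mm clear height below it to the barrel, 48 mm clear between the bail's legs. The screwdriver can be carried by it. Axes as the screwdriver's.
- driver: Loose grey-black pistol screwdriver with a bail on top, about 0.5 kg (varies), standing on its battery foot (94 mm along x, 56 wide, 26 high). Origin under the foot, straight below the bail and near enough the centre of mass; x along the barrel (40 mm thick, axis at z 92 mm; bit to x +94, rear to x -58 mm), z up.
- driver_foot (a point): Underside of the screwdriver's foot, straight under the bail: height 0 when it stands on the bench.
- trim_knob (a joint): Turn of the trim knob in rad, clockwise from above positive, -1.0 to 3.4. Clockwise lifts the spring's seat, and with it arm, pointer and load, by 12 mm a rad; it stays where it is left (about 0.2 N m to turn).
- knob_grip (a point): Middle of the gripping height of the black round trim knob on top of the column: 44 mm in diameter, gripping height from 10 mm below to 10 mm above this point, top 13 mm above, the grey head 16 mm below. Vertical axis.
- pointer_tip (a point): Tip of the steel pointer on the collar below the arm; it moves up and down in front of the white scale plate with the arm but does not swing with it. With the screwdriver hung on it, it stands 5 to 35 mm lower than the mark until the knob is turned.
- mark_tip (a point): Tip of the dark setting clip on the outer edge of the scale plate: the mark, pointing at the pointer's path, at the pointer's height when the balancer is trimmed. Fixed during the job; its height differs from start to start.
- oil_can_mid (a point): Sizes in mm. Loose copper oil can, 69 in diameter, with a thin upright spout, 216 high; point on its axis 50 above the bench.
- screw_jar_mid (a point): Sizes in mm. Loose clear jar of screws with a lid, 62 in diameter, 82 high, standing somewhere under the arm's sweep; point at its middle, 41 above the bench.
- wood_block_mid (a point): Sizes in mm. Loose wood block 60x130x45; point at its middle, long side along its y.
- tape_roll_mid (a point): Sizes in mm. Loose roll of black tape lying flat, 68 in diameter, 25 high; point at its middle.

How it is judged (in metres and radians):
On the way:
1. the screwdriver hangs on the hook, clear of the bench, with the arm let go (contact force between jib and driver above 2 N and angle between driver's own z axis and vertical below 0.45 rad and height (world z) of driver_foot above 0.005 m and contact force between the fingers and jib below 0.3 N and contact force between the fingers and driver below 0.3 N), for 0.3 s.
At the end, for the whole second after the job is handed in: The screwdriver hangs by its bail on the hook (over 2 N on it), within 0.45 rad of upright, at rest (under 0.06 m/s), its foot more than 15 mm above the bench, and the pointer's tip is within 4 mm of the height of the setting clip's tip (contact force between jib and driver above 2 N and angle between driver's own z axis and vertical below 0.45 rad and height (world z) of driver_foot above 0.015 m and linear speed of driver below 0.06 m/s and z of pointer_tip in the frame of mark_tip between -0.004 and 0.004 m); the robot touches nothing.
It fails at once if the screwdriver is tipped over (more than 0.8 rad) (angle between driver's own z axis and vertical above 0.8 rad).
It fails at once if the oil can is moved more than 30 mm (distance of oil_can_mid from where it was at the start of the episode above 0.03 m).
It fails at once if the jar is moved more than 30 mm (distance of screw_jar_mid from where it was at the start of the episode above 0.03 m).
It fails at once if the wood block is moved more than 30 mm (distance of wood_block_mid from where it was at the start of the episode above 0.03 m).
It fails at once if the tape roll is moved more than 30 mm (distance of tape_roll_mid from where it was at the start of the episode above 0.03 m).
It also fails if it takes over 72 s, if anything falls off the work surface, if the arm or the gripper's body presses on something with over 40 N, if the wrist force passes 120 N, or if a joint passes its speed limit or range.

## Robot

A 6-joint arm with a two-finger parallel gripper is mounted at the origin on a cart in front of the work surface, level with it; the furniture and walls round the work are solid. World frame = base frame: x ahead of the robot, y to its left, z up, the work surface at z = 0. Lengths are in mm, angles in rad, forces in N, time in s.
With the tool pointing down it reaches from about 250 to 800 mm from the base axis. Payload 8.5 kg.
Tool frame: the origin (TCP) lies between the finger pads; the fingertips stand 11 mm ahead of it and the grasp point (between the pads) lies 8 mm behind it; z points along the fingers, y is the line along which they close (so a half turn about z gives the same grasp; the last joint's range is limited). The gripper opens to 85 mm and grips with 20 to 120 N. Pads are 22 mm wide; open, the fingers measure 114 mm over their backs; the gripper's body (76 mm by 85 mm) begins 54 mm behind the grasp point. The pads swing forward as they close: fully open they stand 13 mm farther back than shut.
Start: joints at [-1.138, 0.238, -0.013, 1.319, 0, 1.571], TCP at [220.173, -476.554, 242.276] pointing down, gripper open.
Joint ranges: [-2.66, 2.66], [-1.03, 1.9], [-1.14, 1.46], [-1.82, 2.27], [-1.45, 1.34], [-3.14, 3.14]. Speed limits (rad/s): [2.22, 2.22, 2.79, 3.14, 3.14, 3.14].

## Interface

Orientations are given as a unit quaternion [x, y, z, w].
In Python, from workcell import readout, capture, calibration, robot gives the robot as it stands.
- The arm moves only by the tool servo_tool, never from a script. Its argument "increments" is a list of rows, each a list of 7 numbers: the turn, a rotation vector about the tool's x, y, z as a fraction of full scale, then the shift along the tool's x, y, z as a fraction of full scale, then the closure, from 0 (fully open) to 1 (shut). In form: [[wx, wy, wz, tx, ty, tz, claw], ...]. A call has 1 to 20 rows; each row is the pose to reach, as a shift and turn from the pose commanded when the call began, along the tool's axes at that moment, turning the shorter way round; what a row does not reach only later rows make up. Full scale, the value 1, is 500 mm for a shift and pi rad for a turn. A row lasts 1/8 s, in which the tool goes at most 62.5 mm and 10.7 degrees, less where a joint would pass 70% of its speed; a pose out of reach is approached as far as the arm can. A call with a number of a shift or a turn outside -1 to 1 is refused whole. A call with a gripper value outside its range is refused whole. The fingers move at their own pace and stop on an object; the grip force is fixed at half the most. Time passes only in rows, so rows that repeat a pose let the fingers close. It gives the time, the measured TCP pose, the force, the opening and the grip force at its end, in the units of the state.
- readout.get_state(): the state, without advancing time (a new reading comes with each control period).
- capture(name): name is "scene" or "top" or "wrist"; returns the picture (420x560x3 uint8, red, green, blue); there is no depth.
- calibration(name): a dict with "mtx" (3x3 intrinsics, pixels), "dist_coeffs" ([k1, k2, p1, p2, k3] as OpenCV has them; the pictures are not rectified), "R" (3x3) and "t" (3): a world point X has camera coordinates R X + t; the wrist camera has in their place "mount" (4x4, takes a point from camera to tool coordinates, whose origin is the TCP and whose axes are the flange's). Camera axes: x right, y down, z forward; pixel columns grow to the right and rows downward; lengths in mm; the calibration is good to about 2 mm. A picture is of the moment at which its call begins: read the wrist's pose just before it. calibration takes no time and is no camera call.
- robot.close_job(): hands the job in; it is judged then, once.
The state is a dict: "clock": time; "joint_pos": joint angles; "qd": joint speeds; "joint_torque": joint torques, N m; "ee_pos": TCP position; "ee_rot": TCP orientation; "wrist_force": force on the tool from outside, world axes, zero at the start; "wrist_torque": the same for the moment, N m; "finger_gap": opening from 0.0 (shut) to 1.0 (fully open); "grip_force": force on a finger pad.
Only numpy, scipy, OpenCV 4.12 (cv2) and the standard library are available. Lean on these libraries where they do the work, as an engineer would, in place of code of your own. Each camera call takes 0.05 s, during which the arm holds its last target. There are 200 camera calls.

## Working session

There is one attempt and no reset: what is moved stays moved. The work goes in short steps, Python scripts to look and compute and a tool call to move; the robot and the scene stay as the last step left them, time stands still between calls to the robot, and variables do not carry over. Pictures are saved under pics/ and viewed, at most 10 in all, crops included, and the job is handed in when it is done.

Besides the shell and the picture viewer there is one more tool, called after "Call:" by a JSON object that holds its "op" and its "data", one argument or row to a line. servo_tool: Moves the arm, as the interface text tells. Its arguments: {"type":"object","properties":{"increments":{"type":"array","items":{"type":"array","items":{"type":"number"}}}},"required":["increments"]}

```bash
mkdir -p pics
python3 - <<'E'
from workcell import readout, capture, calibration
import cv2,numpy as np
s=readout.get_state();print(s)
for n in("scene","top"):
    im=capture(n);cv2.imwrite(f"pics/{n}0.png",cv2.cvtColor(im,cv2.COLOR_RGB2BGR))
    c=calibration(n);print(n,c['mtx'],c['dist_coeffs'],c['R'],c['t'])
print(calibration("wrist"))
E
```

```text
{'clock': 0.0, 'joint_pos': array([-1.13800781e+00,  2.38773429e-01, -1.42545192e-02,  1.31921214e+00,
        2.30022301e-05,  1.57078070e+00]), 'qd': array([-1.68434786e-05,  1.26255979e-03,  1.69140894e-03,  1.45592469e-03,
       -1.48384303e-04, -1.58797404e-03]), 'joint_torque': array([-1.65521142e-03, -5.38777471e+01,  3.46437764e+01,  1.84049289e-02,
       -1.39617705e-04,  9.13352721e-06]), 'ee_pos': array([ 220.02296806, -476.22357012,  241.68137607]), 'ee_rot': array([ 9.76676054e-01,  2.14716942e-01, -1.43755595e-04, -7.07513004e-04]), 'wrist_force': array([-0.64864991, -0.13491107,  0.26463725]), 'wrist_torque': array([-0.03985586, -0.01042764, -0.03947973]), 'grip_force': 0.0, 'finger_gap': 0.9982631137299601}
scene [[448.97853162   0.         277.32307625]
 [  0.         448.97853162 204.91422465]
 [  0.           0.           1.        ]] [-0.06232038  0.          0.          0.          0.        ] [[-0.8146322  -0.57979521  0.0145567 ]
 [-0.44437028  0.60783326 -0.65808342]
 [ 0.37270556 -0.54256451 -0.7528043 ]] [ 421.4462563   385.28997498 1275.8421038 ]
top [[48
[... 239 characters left out ...]
4057  -0.18933835]
 [ 0.18947872  0.01132293 -0.98181954]] [  15.20729736  570.16030209 1250.9264665 ]
{'mtx': array([[363.52193854,   0.        , 282.20394966],
       [  0.        , 363.52193854, 203.33482367],
       [  0.        ,   0.        ,   1.        ]]), 'dist_coeffs': array([0.01979148, 0.        , 0.        , 0.        , 0.        ]), 'mount': array([[-9.86012882e-04, -9.49736703e-01, -3.13048275e-01,
         7.97252786e+01],
       [ 9.99999345e-01, -1.11818887e-03,  2.42687103e-04,
         9.88697517e-01],
       [-5.80535948e-04, -3.13047831e-01,  9.49737184e-01,
        -1.32033245e+02],
       [ 0.00000000e+00,  0.00000000e+00,  0.00000000e+00,
         1.00000000e+00]])}
```

View pics/scene0.png

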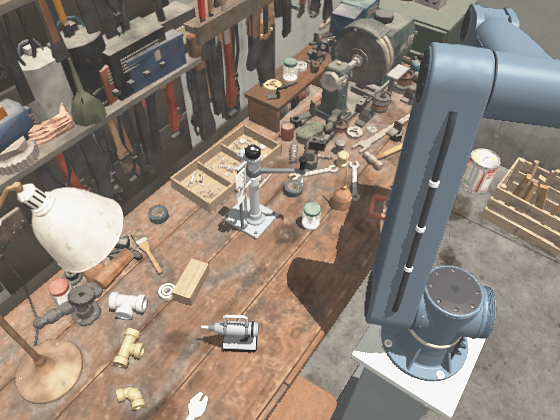

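View pics/top0.png

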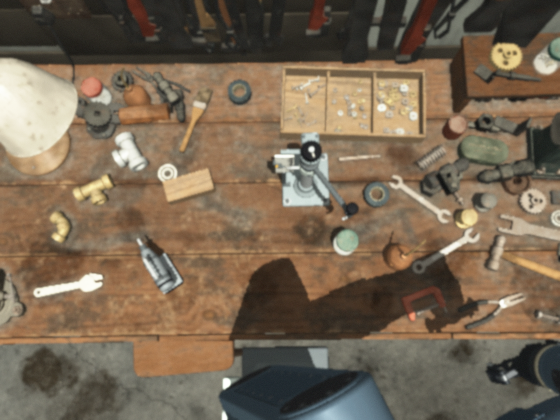

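The driver is at about (160,263) in the top view, with the bit towards the upper left. The column is at (310,150), the arm end at (350,210), the jar at (345,240), the oil can at (398,258) and the block at (188,185). I'll zoom in.

Run:
```python
import cv2,numpy as np
s=cv2.imread("pics/scene0.png");t=cv2.imread("pics/top0.png")
def z(im,x,y,w,h): return cv2.resize(im[y:y+h,x:x+w],(400,300),interpolation=cv2.INTER_CUBIC)
o=np.vstack([np.hstack([z(s,190,300,100,75),z(s,220,135,100,75+0)]),np.hstack([z(t,120,225,100,75),z(t,270,130,100,75)])])
# second scene balancer offset
cv2.imwrite("pics/z1.png",o)
```

```text
(no output)
```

View pics/z1.png

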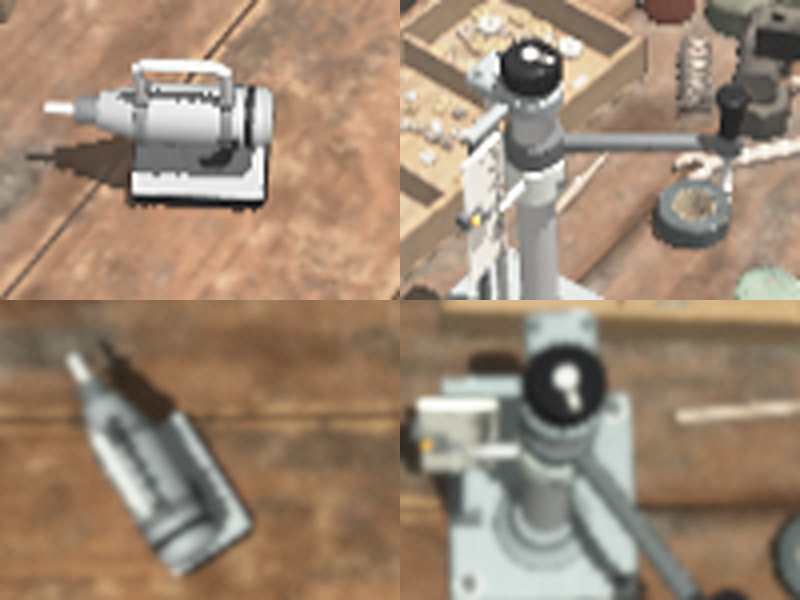

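```bash
cat > h.py <<'E'
import cv2,numpy as np
from workcell import readout, capture, calibration
from scipy.spatial.transform import Rotation as Ro
def cam(n,st=None):
    c=calibration(n)
    if n=="wrist":
        q=Ro.from_quat(st['ee_rot']).as_matrix();m=np.array(c['mount'])
        Rwc=q@m[:3,:3];p=q@m[:3,3]+st['ee_pos']
        R=Rwc.T;t=-R@p
    else: R,t=np.array(c['R']),np.array(c['t'])
    return c['mtx'],c['dist_coeffs'],R,t
def ray(C,u):
    K,d,R,t=C
    x=cv2.undistortPoints(np.array([[u]],float),K,d)[0,0]
    v=R.T@np.array([x[0],x[1],1]);return -R.T@t,v/np.linalg.norm(v)
def atz(C,u,z):
    o,v=ray(C,u);return o+v*(z-o[2])/v[2]
def tri(obs):
    A=np.zeros((3,3));b=np.zeros(3)
    for C,u in obs:
        o,v=ray(C,u);P=np.eye(3)-np.outer(v,v);A+=P;b+=P@o
    X=np.linalg.solve(A,b);e=[np.linalg.norm(np.cross(X-ray(C,u)[0],ray(C,u)[1])) for C,u in obs]
    return X,e
def proj(C,X):
    K,d,R,t=C
    return cv2.projectPoints(np.array(X,float).reshape(-1,1,3),cv2.Rodrigues(R)[0],t,K,d)[0][:,0]
E
python3 - <<'E'
from h import *
np.set_printoptions(precision=1,suppress=True)
S,T=cam("scene"),cam("top")
print("bailS",atz(S,(223.7,316.2),160),atz(S,(247,316.5),160))
print("knob top",atz(S,(252.5,150),330),atz(T,(311.3,151),330),tri([(S,(252.5,150)),(T,(311.3,151))]))
print("grip",tri([(S,(303,160)),(T,(350.5,210))]))
print("bit T z92",atz(T,(139,240),92),"rear",atz(T,(162,290),92), "bit S",atz(S,(201,327),92))
print("jar",tri([(S,(312,209)),(T,(346,239))]),"can spout/T", atz(T,(398,260),80),"canS",atz(S,(341,200),40))
print("tape",atz(S,(293,187),12),atz(T,(376,194),25))
print("foot T", [atz(T,p,26) for p in [(120+182/4,225+115/4),(120+252/4,225+225/4)]])
print("blk",atz(T,(188,186),45))
for a in [(375,90)]:pass
E
```

```text
bailS [449.5 335.5 160. ] [400.9 301.1 160. ]
knob top [655.  -60.5 330. ] [654.  -66.2 330. ] (array([657.5, -66. , 324.1]), [np.float64(1.5476320570878683), np.float64(1.5476320570879263)])
grip (array([ 533.6, -150.2,  289.5]), [np.float64(1.4929371011723003), np.float64(1.4929371011723163)])
bit T z92 [500.2 366.3  92. ] rear [372.8 302.8  92. ] bit S [504.8 371.9  92. ]
jar (array([ 497.1, -166.3,   76.1]), [np.float64(1.4752425989992763), np.float64(1.475242598999358)]) can spout/T [ 442.5 -295.3   80. ] canS [ 450.4 -289.6   40. ]
tape [ 635.3 -264.6   12. ] [ 628.8 -258.4   25. ]
foot T [array([471.4, 313.4,  26. ]), array([397.6, 264.3,  26. ])]
blk [653.2 253.9  45. ]
```

The zoom shows the bail bar in the scene view at (224,316)–(247,316), the grip at (303,160), the knob at (252,151), and the pointer and clip near (245,186) and (239,190). First I'll go above the driver.

```bash
cat >> h.py <<'E'
def go(p,th,p0=None,st=None):
    st=st or readout.get_state();R0=Ro.from_quat(st['ee_rot'])
    Rt=Ro.from_quat([np.cos(th/2),np.sin(th/2),0,0])
    w=(R0.inv()*Rt).as_rotvec()/np.pi; t=R0.inv().apply(np.array(p)-st['ee_pos'])/500
    return np.round(np.r_[w,t],4).tolist()
E
python3 - <<'E'
from h import *
print(go((400,280,270),0.6))
E
```

```text
[-0.0004, -0.0, -0.0532, 0.961, -1.2222, -0.0549]
```

Call:
{"op": "servo_tool", "data": {
  "increments": [
    [0, 0, -0.053, 0.4, -0.5, -0.056, 0],
    [0, 0, -0.053, 0.77, -0.977, -0.056, 0],
    [0, 0, -0.053, 0.77, -0.977, -0.056, 0],
    [0, 0, -0.053, 0.77, -0.977, -0.056, 0],
    [0, 0, -0.053, 0.77, -0.977, -0.056, 0],
    [0, 0, -0.053, 0.77, -0.977, -0.056, 0],
    [0, 0, -0.053, 0.77, -0.977, -0.056, 0],
    [0, 0, -0.053, 0.77, -0.977, -0.056, 0],
    [0, 0, -0.053, 0.77, -0.977, -0.056, 0],
    [0, 0, -0.053, 0.77, -0.977, -0.056, 0],
    [0, 0, -0.053, 0.77, -0.977, -0.056, 0],
    [0, 0, -0.053, 0.77, -0.977, -0.056, 0]
  ]
}}

```text
clock: 1.6
ee_pos: [364.3, 128.4, 269.9]
ee_rot: [0.955, 0.296, -0.001, 0.0]
wrist_force: [0.1, 0.5, -0.6]
finger_gap: 0.998
grip_force: 0.0
```

Run:
```python
from h import *
s=readout.get_state();print(s['clock'],s['ee_pos'],s['joint_pos'],go((400,290,270),0.6))
```

```text
1.6 [364.31141937 128.39642242 269.93557035] [ 3.38972254e-01 -8.94447205e-03 -2.31180928e-01  1.34987469e+00
 -1.68482457e-04  2.87976303e+00] [-0.0001, 0.0004, 0.0003, 0.2416, -0.2263, -0.0004]
```

Call:
{"op": "servo_tool", "data": {
  "increments": [
    [0, 0, -0.3, 0.24, -0.226, 0, 0],
    [0, 0, -0.3, 0.24, -0.226, 0, 0],
    [0, 0, -0.3, 0.24, -0.226, 0, 0],
    [0, 0, -0.3, 0.24, -0.226, 0, 0],
    [0, 0, -0.6, 0.24, -0.226, 0, 0],
    [0, 0, -0.6, 0.24, -0.226, 0, 0],
    [0, 0, -0.6, 0.24, -0.226, 0, 0],
    [0, 0, -0.6, 0.24, -0.226, 0, 0],
    [0, 0, -0.6, 0.24, -0.226, 0, 0],
    [0, 0, -0.9, 0.24, -0.226, 0, 0],
    [0, 0, -0.9, 0.24, -0.226, 0, 0],
    [0, 0, -0.9, 0.24, -0.226, 0, 0],
    [0, 0, -0.9, 0.24, -0.226, 0, 0],
    [0, 0, -0.9, 0.24, -0.226, 0, 0],
    [0, 0, -0.9, 0.24, -0.226, 0, 0],
    [0, 0, -0.999, 0.24, -0.226, 0, 0],
    [0, 0, -0.999, 0.24, -0.226, 0, 0],
    [0, 0, -0.999, 0.24, -0.226, 0, 0],
    [0, 0, -0.999, 0.24, -0.226, 0, 0]
  ]
}}

```text
clock: 3.98
ee_pos: [400.5, 288.3, 270.4]
ee_rot: [-0.291, 0.957, 0.0, -0.0]
wrist_force: [-0.1, -0.3, 0.5]
finger_gap: 0.999
grip_force: 0.0
```

Run:
```python
from h import *
s=readout.get_state();im=capture("wrist");print(s['clock'],s['ee_pos'],s['ee_rot'],s['joint_pos'])
np.savez("w1.npz",p=s['ee_pos'],q=s['ee_rot'])
C=cam("wrist",s)
print(proj(C,[(425,318,160)]))
cv2.imwrite("pics/w1.png",cv2.cvtColor(im,cv2.COLOR_RGB2BGR))
```

```text
3.975 [400.4513805  288.3179937  270.40151616] [-2.91367714e-01  9.56611129e-01  1.23109344e-05 -4.82381178e-05] [ 6.23978920e-01  1.75850200e-01 -2.27765651e-02  1.37225295e+00
  5.44159949e-05  3.26663650e-02]
[[298.67501842 252.89998902]]
```

View pics/w1.png

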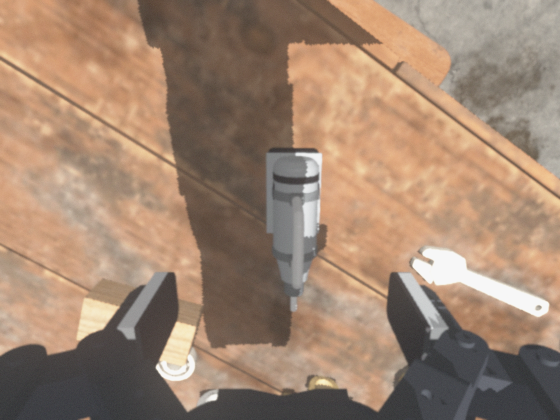

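The bar is vertical in the image, about (296,200) to (297.5,265), with the bit at (294,308). The estimate agrees, so I'll work out the refined grasp.

Run:
```python
from h import *
np.set_printoptions(precision=1,suppress=True)
s=readout.get_state();C=cam("wrist",s)
a,b=atz(C,(296,200),160),atz(C,(297.5,265),160);d=b-a;print(a,b,(a+b)/2,np.linalg.norm(d),np.arctan2(d[1],d[0]))
c,e=atz(C,(294,308),92),atz(C,(297,158),92);d=c-e;print(c,e,np.linalg.norm(d),np.arctan2(d[1],d[0]))
print("foot rear corners",atz(C,(268,152),26),atz(C,(320,152),26))
for yaw in(.58,.6,.62):
  o=np.array([425,318]);x=np.array([np.cos(yaw),np.sin(yaw)]);y=np.array([-x[1],x[0]])
  P=[[*(o+u*x+v*y),z] for u,v,z in[(-22,0,160),(22,0,160),(94,0,92),(-58,0,92),(-47,28,26),(-47,-28,26)]]
  print(proj(C,P).round().tolist())
```

```text
[392.5 293.6 160. ] [433.6 323.2 160. ] [413.  308.4 160. ] 50.60406527737161 0.6249084987655865
[502.2 369.7  92. ] [377.1 287.   92. ] 150.0508799228368 0.5839702545140215
foot rear corners [397.8 267.7  26. ] [367.6 312.6  26. ]
[[299.0, 225.0], [298.0, 279.0], [293.0, 309.0], [297.0, 157.0], [321.0, 156.0], [267.0, 155.0]]
[[298.0, 225.0], [298.0, 279.0], [295.0, 309.0], [295.0, 157.0], [320.0, 155.0], [266.0, 156.0]]
[[298.0, 225.0], [299.0, 279.0], [297.0, 309.0], [294.0, 157.0], [319.0, 155.0], [265.0, 156.0]]
```

Run:
```python
from h import *
print(go((424.5,317.5,270),0.59-np.pi));print(go((424.5,317.5,153),0.59-np.pi))
```

```text
[0.0, 0.0, 0.0007, -0.0723, 0.0211, 0.0008]
[0.0, 0.0, 0.0007, -0.0723, 0.0211, 0.2348]
```

Call:
{"op": "servo_tool", "data": {
  "increments": [
    [0, 0, 0.001, -0.072, 0.021, 0.0, 0],
    [0, 0, 0.001, -0.072, 0.021, 0.1, 0],
    [0, 0, 0.001, -0.072, 0.021, 0.18, 0],
    [0, 0, 0.001, -0.072, 0.021, 0.235, 0],
    [0, 0, 0.001, -0.072, 0.021, 0.235, 0],
    [0, 0, 0.001, -0.072, 0.021, 0.235, 1],
    [0, 0, 0.001, -0.072, 0.021, 0.235, 1],
    [0, 0, 0.001, -0.072, 0.021, 0.235, 1],
    [0, 0, 0.001, -0.072, 0.021, 0.235, 1],
    [0, 0, 0.001, -0.072, 0.021, 0.235, 1],
    [0, 0, 0.001, -0.072, 0.021, 0.235, 1],
    [0, 0, 0.001, -0.072, 0.021, 0.235, 1],
    [0, 0, 0.001, -0.072, 0.021, 0.235, 1]
  ]
}}

```text
clock: 5.65
ee_pos: [424.3, 318.3, 153.3]
ee_rot: [-0.292, 0.956, 0.0, 0.0]
wrist_force: [-1.1, -1.3, 5.6]
finger_gap: 0.069
grip_force: 58.7
```

Run:
```python
from h import *
print(go((424.3,318.3,203),0.59-np.pi));print(go((513.7,-21.2,203),-0.3-np.pi));print(go((513.7,-21.2,155),-0.3-np.pi))
```

```text
[-0.0, 0.0003, 0.0009, -0.0001, -0.0, -0.0993]
[0.0001, 0.0003, 0.2842, 0.2309, -0.663, -0.0994]
[0.0001, 0.0003, 0.2842, 0.231, -0.663, -0.0034]
```

Call:
{"op": "servo_tool", "data": {
  "increments": [
    [0, 0, 0, 0, 0, -0.02, 1],
    [0, 0, 0, 0, 0, -0.06, 1],
    [0, 0, 0, 0, 0, -0.1, 1],
    [0, 0, 0.01, 0.01, -0.02, -0.1, 1],
    [0, 0, 0.03, 0.025, -0.07, -0.1, 1],
    [0, 0, 0.055, 0.045, -0.13, -0.1, 1],
    [0, 0, 0.08, 0.07, -0.19, -0.1, 1],
    [0, 0, 0.108, 0.09, -0.25, -0.1, 1],
    [0, 0, 0.135, 0.11, -0.315, -0.1, 1],
    [0, 0, 0.16, 0.132, -0.38, -0.1, 1],
    [0, 0, 0.19, 0.154, -0.44, -0.1, 1],
    [0, 0, 0.215, 0.175, -0.5, -0.1, 1],
    [0, 0, 0.24, 0.195, -0.56, -0.1, 1],
    [0, 0, 0.262, 0.213, -0.61, -0.1, 1],
    [0, 0, 0.276, 0.225, -0.645, -0.1, 1],
    [0, 0, 0.284, 0.231, -0.663, -0.1, 1],
    [0, 0, 0.284, 0.231, -0.663, -0.1, 1],
    [0, 0, 0.284, 0.231, -0.663, -0.1, 1]
  ]
}}

```text
clock: 7.9
ee_pos: [513.3, -20.5, 202.7]
ee_rot: [0.148, 0.989, 0.0, -0.0]
wrist_force: [0.3, -0.3, -5.5]
finger_gap: 0.066
grip_force: 58.5
```

Run:
```python
from h import *
s=readout.get_state();S=capture("scene");T=capture("top");print(s['clock'],s['ee_pos'],s['joint_pos'],s['wrist_force'],s['finger_gap'],go((513.7,-21.2,155),-0.3-np.pi))
f=lambda a,x,y,w,h:cv2.resize(a[y:y+h,x:x+w],(w*400//h if 0 else 400,600*0+400*h//w),interpolation=cv2.INTER_CUBIC)
o=np.hstack([f(S,200,130,140,140),f(T,240,120,140,140)])
cv2.imwrite("pics/z2.png",cv2.cvtColor(o,cv2.COLOR_RGB2BGR))
```

```text
7.9 [513.26174503 -20.53696995 202.71983475] [-4.02594748e-02  2.35745781e-01 -1.19448218e-01  1.21602811e+00
  4.65645552e-04  2.57821998e-01] [ 0.27592658 -0.34701242 -5.49413223] 0.0660968919211109 [0.0001, -0.0001, 0.0007, -0.0011, -0.0012, 0.0957]
```

View pics/z2.png

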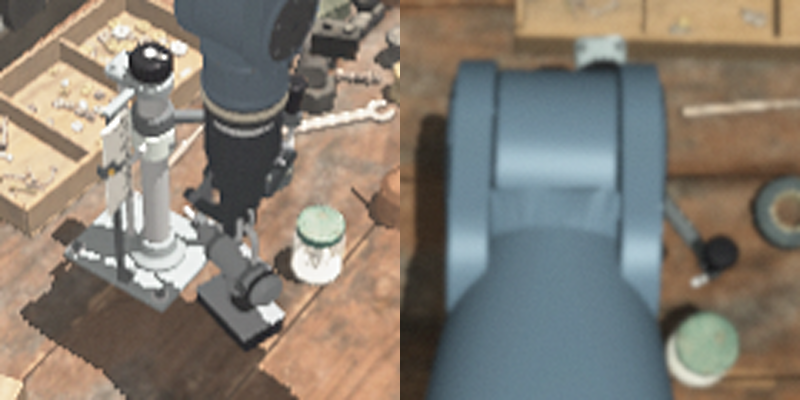

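Call:
{"op": "servo_tool", "data": {
  "increments": [
    [0, 0, 0.001, 0, -0.001, 0.04, 1],
    [0, 0, 0.001, 0, -0.001, 0.07, 1],
    [0, 0, 0.001, 0, -0.001, 0.09, 1],
    [0, 0, 0.001, 0, -0.001, 0.099, 1],
    [0, 0, 0.001, 0, -0.001, 0.099, 1],
    [0, 0, 0.001, 0, -0.001, 0.099, 0],
    [0, 0, 0.001, 0, -0.001, 0.099, 0],
    [0, 0, 0.001, 0, -0.001, 0.099, 0],
    [0, 0, 0.001, 0, -0.001, 0.099, 0],
    [0, 0, 0.001, 0, -0.001, 0.099, 0],
    [0, 0, 0.001, 0, -0.001, 0.09, 0],
    [0, 0, 0.001, 0, -0.001, 0.06, 0],
    [0, 0, 0.001, 0, -0.001, -0.04, 0],
    [0, 0, 0.001, 0, -0.001, -0.14, 0],
    [0, 0, 0.001, 0, -0.001, -0.24, 0],
    [0, 0, 0.001, 0, -0.001, -0.34, 0],
    [0, 0, 0.001, 0, -0.001, -0.34, 0],
    [0, 0, 0.001, 0, -0.001, -0.34, 0]
  ]
}}

```text
clock: 10.25
ee_pos: [513.3, -21.7, 373.2]
ee_rot: [0.151, 0.989, 0.0, 0.0]
wrist_force: [-0.1, -0.5, 0.4]
finger_gap: 0.998
grip_force: 0.0
```

Run:
```python
from h import *
s=readout.get_state();print(s['clock'],s['ee_pos'],go((530,-120,372),0.6-np.pi))
```

```text
10.25 [513.29061398 -21.66313051 373.15819173] [-0.0, 0.0002, -0.2872, -0.0905, -0.1778, 0.0023]
```

Call:
{"op": "servo_tool", "data": {
  "increments": [
    [0, 0, -0.287, -0.09, -0.178, -0.02, 0],
    [0, 0, -0.287, -0.09, -0.178, -0.02, 0],
    [0, 0, -0.287, -0.09, -0.178, -0.02, 0],
    [0, 0, -0.287, -0.09, -0.178, -0.02, 0],
    [0, 0, -0.287, -0.09, -0.178, -0.02, 0],
    [0, 0, -0.287, -0.09, -0.178, -0.02, 0],
    [0, 0, -0.287, -0.09, -0.178, -0.02, 0]
  ]
}}

```text
clock: 11.12
ee_pos: [529.6, -120.0, 382.3]
ee_rot: [-0.293, 0.956, 0.0, -0.0]
wrist_force: [-0.2, -0.8, -0.3]
finger_gap: 0.997
grip_force: 0.0
```

Run:
```python
from h import *
s=readout.get_state();im=capture("wrist");print(s['clock'],s['ee_pos'],s['ee_rot'])
C=cam("wrist",s);a=np.array([657,-65.5])
o=np.array([513.7,-21.2]);x=np.array([np.cos(-.3),np.sin(-.3)]);y=np.array([-x[1],x[0]])
print("driver",proj(C,[[*(o+u*x+v*y),z] for u,v,z in[(-22,0,160),(22,0,160),(94,0,92),(-58,0,92)]]).round().tolist())
print("knob,grip,hook nose",proj(C,[(657,-65.5,330),(533,-150,314),(533,-150,214)]).round().tolist())
cv2.imwrite("pics/w2.png",cv2.cvtColor(im,cv2.COLOR_RGB2BGR))
np.savez("w2.npz",p=s['ee_pos'],q=s['ee_rot'])
```

```text
11.125 [ 529.61782085 -119.9535419   382.27090969] [-2.93420540e-01  9.55983289e-01  3.22682898e-04 -4.84438198e-04]
driver [[389.0, 197.0], [354.0, 222.0], [297.0, 237.0], [399.0, 162.0]]
knob,grip,hook nose [[244.0, 428.0], [238.0, 205.0], [252.0, 168.0]]
```

View pics/w2.png

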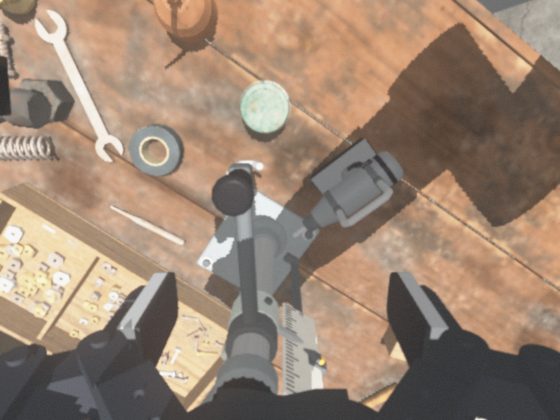

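The driver stands upright with its bar at (348,220)–(388,193), and the grip's flange is centred at about (233,193).

Run:
```python
from h import *
np.set_printoptions(precision=1,suppress=True)
s=readout.get_state();C=cam("wrist",s);S=cam("scene");T=cam("top")
g=atz(C,(233,192),314);print("grip",g,np.hypot(*(g[:2]-[657,-65.5])),np.arctan2(-65.5-g[1],657-g[0]))
print(tri([(C,(233,192)),(S,(303,156)),(T,(350.5,209))]))
b=[atz(C,u,160) for u in[(348,220),(388,193)]];print(b,(b[0]+b[1])/2)
print("bit",atz(C,(306,233),92))
for z in (285,281):print(go((*g[:2],z),0.6-np.pi))
```

```text
grip [ 528.  -156.5  314. ] 157.8526470516061 0.6140498611668294
(array([ 533.9, -152.3,  301.3]), [np.float64(3.933748429056408), np.float64(3.760485411188281), np.float64(3.605568338141878)])
[array([536. , -34.2, 160. ]), array([489.9, -18.4, 160. ])] [513.  -26.3 160. ]
bit [593.2 -42.   92. ]
[0.0002, -0.0002, -0.0012, 0.0437, -0.0586, 0.1949]
[0.0002, -0.0002, -0.0012, 0.0437, -0.0586, 0.2029]
```

Run:
```python
from h import *
for z in (350,275):print(go((532.5,-152.2,z),0.607-np.pi))
```

```text
[0.0002, -0.0002, -0.0034, 0.0315, -0.0566, 0.0649]
[0.0002, -0.0002, -0.0034, 0.0314, -0.0567, 0.2149]
```

Call:
{"op": "servo_tool", "data": {
  "increments": [
    [0, 0, -0.003, 0.031, -0.057, 0.04, 0],
    [0, 0, -0.003, 0.031, -0.057, 0.08, 0],
    [0, 0, -0.003, 0.031, -0.057, 0.13, 0],
    [0, 0, -0.003, 0.031, -0.057, 0.18, 0],
    [0, 0, -0.003, 0.031, -0.057, 0.214, 0],
    [0, 0, -0.003, 0.031, -0.057, 0.214, 0],
    [0, 0, -0.003, 0.031, -0.057, 0.214, 0.5]
  ]
}}

```text
clock: 12.05
ee_pos: [533.3, -152.3, 276.5]
ee_rot: [-0.299, 0.954, -0.0, 0.0]
wrist_force: [0.5, 0.4, 0.1]
finger_gap: 0.818
grip_force: 0.0
```

Run:
```python
from h import *
s=readout.get_state();im=capture("wrist");S=capture("scene");print(s['clock'],s['ee_pos'],s['wrist_force'],s['finger_gap'])
C=cam("wrist",s);print(proj(C,[(534,-151.5,302),(534,-151.5,310)]))
o=np.hstack([cv2.resize(S[130:220,230:350],(400,300),interpolation=cv2.INTER_CUBIC),cv2.resize(im,(400,300))])
cv2.imwrite("pics/z3.png",cv2.cvtColor(o,cv2.COLOR_RGB2BGR))
```

```text
12.05 [ 533.33777785 -152.3083515   276.52269357] [0.50967046 0.35416156 0.12333815] 0.817551018890898
[[286.00646676 331.01267879]
 [286.23345373 346.87665341]]
```

View pics/z3.png

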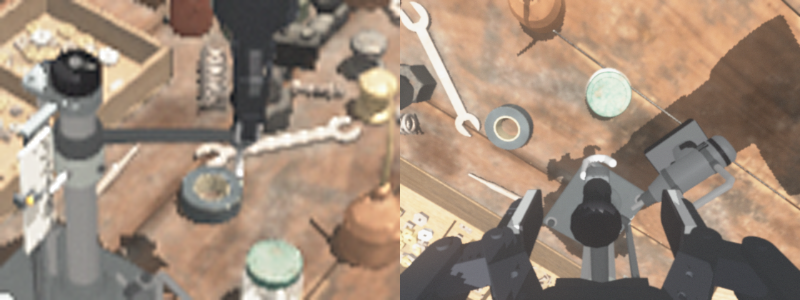

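The flange is centred between the fingers to within about 3 mm and sits slightly farther out. I'll shift 3 mm out and 4 mm down, then close.

Call:
{"op": "servo_tool", "data": {
  "increments": [
    [0, 0, 0, 0.006, -0.003, 0.008, 0.5],
    [0, 0, 0, 0.006, -0.003, 0.008, 1],
    [0, 0, 0, 0.006, -0.003, 0.008, 1],
    [0, 0, 0, 0.006, -0.003, 0.008, 1],
    [0, 0, 0, 0.006, -0.003, 0.008, 1],
    [0, 0, 0, 0.006, -0.003, 0.008, 1],
    [0, 0, 0, 0.006, -0.003, 0.008, 1],
    [0, 0, 0, 0.006, -0.003, 0.008, 1]
  ]
}}

```text
clock: 13.15
ee_pos: [531.4, -155.3, 271.8]
ee_rot: [-0.3, 0.954, 0.0, -0.0]
wrist_force: [-3.9, -2.9, 1.7]
finger_gap: 0.284
grip_force: 58.7
```

Run:
```python
from h import *
np.set_printoptions(precision=1,suppress=True)
d=np.load("w2.npz");C2=cam("wrist",dict(ee_pos=d['p'],ee_rot=d['q']));C3=cam("wrist",dict(ee_pos=np.array([533.3,-152.3,276.5]),ee_rot=np.array([-.299,.954,0,0])/np.hypot(.299,.954)))
for z in(280,290,300,310):
  for C,u in((C2,(233,193)),(C3,(276,312)),(cam("scene"),(303,156)),(cam("top"),(350.5,209))):
    g=atz(C,u,z);print(z,g[:2],np.hypot(*(g[:2]-[657,-65.5])).round(1),end=' ')
  print()
s=readout.get_state();im=capture("wrist")
cv2.imwrite("pics/w4.png",cv2.cvtColor(im,cv2.COLOR_RGB2BGR))
```

```text
280 [ 539.3 -154.5] 147.6 280 [ 542.4 -150.4] 142.6 280 [ 549.9 -173.4] 152.0 280 [ 536.3 -152.1] 148.5 
290 [ 536. -155.] 150.5 290 [ 536.6 -154.2] 149.5 290 [ 544.4 -164. ] 149.6 290 [ 534.3 -150.7] 149.4 
300 [ 532.8 -155.5] 153.3 300 [ 530.8 -157.9] 156.4 300 [ 538.9 -154.5] 147.9 300 [ 532.3 -149.4] 150.3 
310 [ 529.6 -156. ] 156.2 310 [ 525.  -161.7] 163.3 310 [ 533.4 -145.1] 147.0 310 [ 530.3 -148. ] 151.2
```

View pics/w4.png

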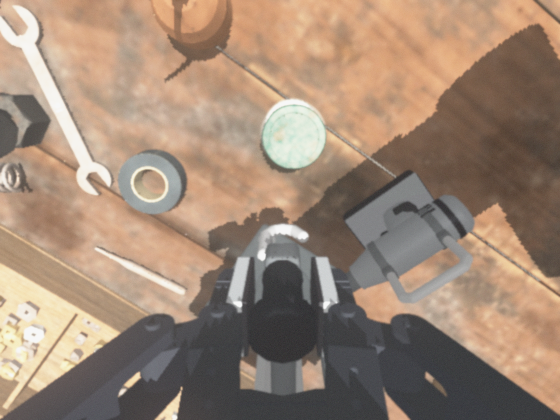

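The pads are on the flange: the views agree on a flange top of about 290 at (536,-154.5). I'll reopen, drop 15 mm, move 4 mm inwards and close again.

Call:
{"op": "servo_tool", "data": {
  "increments": [
    [0, 0, 0, 0, 0, 0, 0.4],
    [0, 0, 0, 0, 0, 0, 0.4],
    [0, 0, 0, 0, 0, 0, 0.4],
    [0, 0, 0, -0.007, 0.004, 0.015, 0.4],
    [0, 0, 0, -0.007, 0.004, 0.029, 0.4],
    [0, 0, 0, -0.007, 0.004, 0.029, 0.4],
    [0, 0, 0, -0.007, 0.004, 0.029, 1],
    [0, 0, 0, -0.007, 0.004, 0.029, 1],
    [0, 0, 0, -0.007, 0.004, 0.029, 1],
    [0, 0, 0, -0.007, 0.004, 0.029, 1],
    [0, 0, 0, -0.007, 0.004, 0.029, 1],
    [0, 0, 0, -0.007, 0.004, 0.029, 1]
  ]
}}

```text
clock: 14.7
ee_pos: [533.2, -151.6, 257.4]
ee_rot: [-0.3, 0.954, 0.0, 0.0]
wrist_force: [-0.0, -0.1, 1.0]
finger_gap: 0.254
grip_force: 56.8
```

Call:
{"op": "servo_tool", "data": {
  "increments": [
    [0, 0, 0, 0, 0, 0.01, 1],
    [0, 0, 0, 0, 0, 0.02, 1],
    [0, 0, 0, 0, 0, 0.03, 1],
    [0, 0, 0, 0, 0, 0.04, 1],
    [0, 0, 0, 0, 0, 0.04, 1],
    [0, 0, 0, 0, 0, 0.04, 1],
    [0, 0, 0, 0, 0, 0.04, 1]
  ]
}}

```text
clock: 15.58
ee_pos: [532.9, -151.8, 237.4]
ee_rot: [-0.3, 0.954, -0.0, -0.0]
wrist_force: [-5.1, -3.0, 4.0]
finger_gap: 0.253
grip_force: 56.8
```

Run:
```python
from h import *
s=readout.get_state();im=capture("wrist");S=capture("scene");print(s['clock'],s['ee_pos'],s['wrist_force'],s['finger_gap'])
np.savez("w5.npz",p=s['ee_pos'],q=s['ee_rot'])
o=np.hstack([cv2.resize(S[130:220,230:350],(400,300),interpolation=cv2.INTER_CUBIC),cv2.resize(im,(400,300))])
cv2.imwrite("pics/z5.png",cv2.cvtColor(o,cv2.COLOR_RGB2BGR))
```

```text
15.575 [ 532.92563652 -151.82872716  237.35410195] [-5.05198057 -3.02890077  3.98918371] 0.25315016285935615
```

View pics/z5.png

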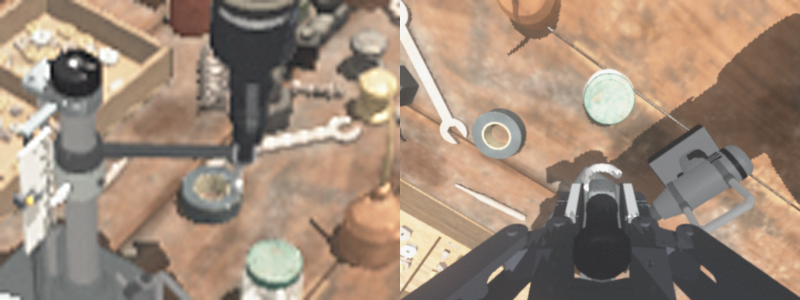

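```bash
cat >> h.py <<'E'
AX=np.array([657,-65.5])
def onplane(C,u,phi,ax=AX):
    o,v=ray(C,u);n=np.array([-np.sin(phi),np.cos(phi),0])
    return o+v*(n@(np.array([*ax,0])-o))/(n@v)
E
python3 - <<'E'
from h import *
np.set_printoptions(precision=1,suppress=True)
S=cam("scene")
for ax in((657,-65.5),(660,-67)):
  for u in((282.5,170.7),(281,170.2),(281,175.3)): print(ax,onplane(S,u,.61,ax))
im=cv2.imread("pics/scene0.png");print(im[160:182,282].tolist())
s=capture("scene")[:,:,::-1];cv2.imwrite("pics/s6.png",s);print(s[164:188,282].tolist())
# knob top from scene: z given axis plane across camera view
E
```

```text
(657, -65.5) [ 584.8 -116.   242.7]
(657, -65.5) [ 588.6 -113.3  244.7]
(657, -65.5) [ 588.2 -113.6  222.6]
(660, -67) [ 586.4 -118.4  239.8]
(660, -67) [ 590.2 -115.8  241.8]
(660, -67) [ 589.8 -116.   219.7]
[[106, 124, 150], [97, 115, 141], [91, 111, 138], [91, 109, 137], [93, 111, 140], [89, 107, 139], [90, 109, 141], [89, 112, 144], [141, 147, 156], [182, 182, 180], [169, 168, 168], [116, 117, 114], [86, 94, 101], [111, 131, 162], [129, 154, 188], [134, 158, 192], [128, 154, 193], [127, 153, 192], [136, 161, 195], [137, 162, 196], [130, 154, 189], [119, 144, 178]]
[[95, 115, 145], [91, 110, 143], [94, 115, 146], [97, 118, 149], [101, 120, 152], [109, 128, 159], [118, 138, 169], [118, 137, 167], [109, 128, 157], [93, 103, 117], [90, 88, 87], [94, 93, 92], [86, 84, 83], [107, 119, 140], [134, 158, 192], [143, 170, 203], [133, 159, 194], [121, 147, 183], [118, 142, 176], [104, 126, 158], [88, 109, 142], [89, 111, 145], [87, 106, 139], [79, 95, 121]]
```

Run:
```python
from h import *
r=152.5
for phi in np.r_[.608,np.linspace(.608,-.12,13)[1:]]:
    print(round(phi,3),np.round(go((657-r*np.cos(phi),-65.5-r*np.sin(phi),196),phi-np.pi),3).tolist())
```

```text
0.608 [-0.0, -0.0, 0.0, 0.003, -0.0, 0.083]
0.547 [-0.0, -0.0, 0.02, 0.002, 0.018, 0.083]
0.487 [-0.0, -0.0, 0.039, 0.0, 0.037, 0.083]
0.426 [-0.0, -0.0, 0.058, -0.002, 0.055, 0.083]
0.365 [-0.0, -0.0, 0.077, -0.006, 0.073, 0.083]
0.305 [-0.0, -0.0, 0.097, -0.011, 0.091, 0.083]
0.244 [-0.0, -0.0, 0.116, -0.017, 0.109, 0.083]
0.183 [-0.0, -0.0, 0.135, -0.024, 0.126, 0.083]
0.123 [-0.0, -0.0, 0.155, -0.032, 0.142, 0.083]
0.062 [-0.0, -0.0, 0.174, -0.042, 0.158, 0.083]
0.001 [-0.0, -0.0, 0.193, -0.052, 0.174, 0.083]
-0.059 [-0.0, -0.0, 0.213, -0.063, 0.189, 0.083]
-0.12 [-0.0, -0.0, 0.232, -0.075, 0.203, 0.083]
```

Call:
{"op": "servo_tool", "data": {
  "increments": [
    [0, 0, 0, 0.002, 0, 0.02, 1],
    [0, 0, 0, 0.003, 0, 0.04, 1],
    [0, 0, 0, 0.003, 0, 0.06, 1],
    [0, 0, 0, 0.003, 0, 0.083, 1],
    [0, 0, 0, 0.003, 0, 0.083, 1],
    [0, 0, 0.02, 0.002, 0.018, 0.083, 1],
    [0, 0, 0.039, 0, 0.037, 0.083, 1],
    [0, 0, 0.058, -0.002, 0.055, 0.083, 1],
    [0, 0, 0.077, -0.006, 0.073, 0.083, 1],
    [0, 0, 0.097, -0.011, 0.091, 0.083, 1],
    [0, 0, 0.116, -0.017, 0.109, 0.083, 1],
    [0, 0, 0.135, -0.024, 0.126, 0.083, 1],
    [0, 0, 0.155, -0.032, 0.142, 0.083, 1],
    [0, 0, 0.174, -0.042, 0.158, 0.083, 1],
    [0, 0, 0.193, -0.052, 0.174, 0.083, 1],
    [0, 0, 0.213, -0.063, 0.189, 0.083, 1],
    [0, 0, 0.213, -0.063, 0.189, 0.083, 1],
    [0, 0, 0.213, -0.063, 0.189, 0.083, 1]
  ]
}}

```text
clock: 17.98
ee_pos: [506.1, -55.4, 197.0]
ee_rot: [0.03, 1.0, 0.0, 0.002]
wrist_force: [-1.6, 0.5, 11.8]
finger_gap: 0.256
grip_force: 57.0
```

Run:
```python
from h import *
np.set_printoptions(precision=1,suppress=True)
s=readout.get_state();S=capture("scene");im=capture("wrist");print(s['clock'],s['ee_pos'],s['wrist_force'],s['finger_gap'])
np.savez("w7.npz",p=s['ee_pos'],q=s['ee_rot'])
cv2.imwrite("pics/s7.png",S[:,:,::-1]);cv2.imwrite("pics/w7.png",im[:,:,::-1])
C=cam("scene");phi=np.arctan2(-65.5-s['ee_pos'][1],657-s['ee_pos'][0]);print(phi)
for z in(170,180,190):
  r=75;print(z,proj(C,[(657-r*np.cos(phi),-65.5-r*np.sin(phi),z)]))
u=int(round(proj(C,[(657-r*np.cos(phi),-65.5-r*np.sin(phi),180)])[0,0]))
print(u,list(enumerate(S[175:215,u].mean(1).round().astype(int).tolist(),175)))
o=np.hstack([cv2.resize(S[150:270,210:330],(400,400),interpolation=cv2.INTER_CUBIC),cv2.resize(im[100:],(400,229))[:0] if 0 else cv2.resize(im[:400,150:550],(400,400))])
cv2.imwrite("pics/z7.png",o[:,:,::-1])
```

```text
17.975 [506.1 -55.4 197. ] [-1.6  0.5 11.8] 0.25617417511201385
-0.06676704472056584
170 [[272.4 197.8]]
180 [[272.4 195.7]]
190 [[272.5 193.5]]
272 [(175, 160), (176, 164), (177, 164), (178, 157), (179, 153), (180, 153), (181, 159), (182, 160), (183, 161), (184, 162), (185, 163), (186, 170), (187, 168), (188, 163), (189, 160), (190, 152), (191, 113), (192, 83), (193, 90), (194, 89), (195, 84), (196, 96), (197, 97), (198, 109), (199, 121), (200, 126), (201, 135), (202, 146), (203, 142), (204, 144), (205, 154), (206, 163), (207, 169), (208, 170), (209, 165), (210, 201), (211, 229), (212, 201), (213, 133), (214, 211)]
```

View pics/z7.png

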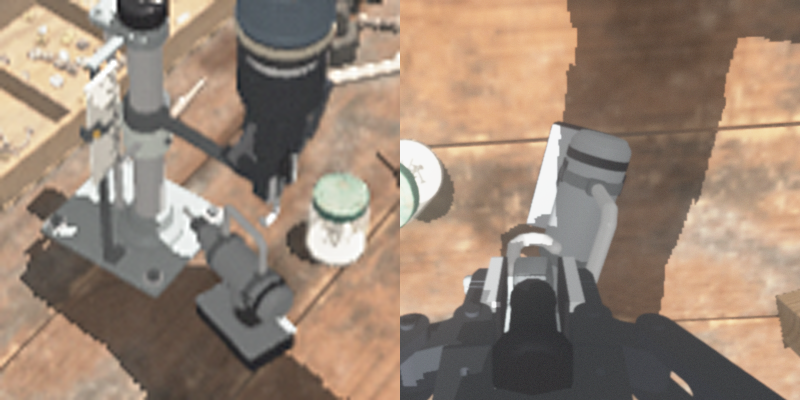

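The wrist view shows the hook arc at full-image pixels (260..308, 232..250) with the bail bar at (362,210)–(350,280) to its right, and the scene view shows the nose at about (291,214). I'll compare these with model projections.

Run:
```python
from h import *
np.set_printoptions(precision=1,suppress=True)
d=np.load("w7.npz");W=cam("wrist",dict(ee_pos=d['p'],ee_rot=d['q']));S=cam("scene")
phi=-.063;x=np.array([np.cos(phi),np.sin(phi)]);y=np.array([-x[1],x[0]])
for r in(150,152):
 for zb in(130,140,150):
  b=np.array([657,-65.5])-r*x
  P=[[*(b+v*y),zb+z] for v,z in[(1,-7),(12,15),(-10,15),(-10,0),(1,0)]]
  print(r,zb,"W",proj(W,P).round().tolist(),"S",proj(S,P).round().tolist())
for z in(160,):print([atz(W,u,z) for u in((362,210),(350,280))])
im=cv2.imread("pics/w7.png");s=cv2.imread("pics/s7.png")
g=im.mean(2).astype(int);print("wrist rows 224-262, cols 256..312 step4");print(g[224:264:2,256:316:4])
g=s.mean(2).astype(int);print("scene rows 196-222, cols 284..304");print(g[196:224,284:306])
```

```text
150 130 W [[285.0, 224.0], [305.0, 239.0], [265.0, 239.0], [266.0, 229.0], [285.0, 229.0]] S [[291.0, 219.0], [289.0, 217.0], [293.0, 213.0], [293.0, 216.0], [291.0, 218.0]]
150 140 W [[285.0, 231.0], [306.0, 247.0], [264.0, 247.0], [266.0, 235.0], [285.0, 235.0]] S [[291.0, 217.0], [289.0, 215.0], [293.0, 211.0], [293.0, 214.0], [291.0, 216.0]]
150 150 W [[285.0, 238.0], [308.0, 255.0], [263.0, 255.0], [265.0, 243.0], [285.0, 243.0]] S [[291.0, 215.0], [289.0, 213.0], [293.0, 209.0], [293.0, 212.0], [291.0, 214.0]]
152 130 W [[285.0, 221.0], [305.0, 236.0], [265.0, 236.0], [266.0, 226.0], [285.0, 226.0]] S [[291.0, 220.0], [289.0, 217.0], [294.0, 213.0], [293.0, 216.0], [291.0, 218.0]]
152 140 W [[285.0, 227.0], [306.0, 243.0], [264.0, 243.0], [266.0, 232.0], [285.0, 232.0]] S [[291.0, 218.0], [289.0, 215.0], [294.0, 211.0], [294.0, 214.0], [291.0, 216.0]]
152 150 W [[285.0, 234.0], [308.0, 252.0], [263.0, 252.0], [265.0, 239.0], [285.0, 239.0]] S [[291.0, 216.0], [290.0, 213.0], [294.0, 209.0], [294.0, 212.0], [292.0, 214.0]]
[array([487.5, -16.2, 160. ]), array([526.1, -22.2, 160.
[... 3244 characters left out ...]
8 148 149 145 143 133 101 106
  139 190 195 218]
 [151 145 146 160 146 152 201 163 152 152 153 147 144 136 102  96  63  75
  135 197 223 239]
 [151 149 148 159 155 149 150 158 160 157 153 146 137  98  64  66  68  81
  146 225 241 242]
 [152 152 152 151 152 154 149 157 166 159 151 143  99  66  66  67  67  83
  167 244 243 241]
 [165 159 152 150 149 155 151 159 160 151 146 132  60  68  65  67  65  92
  194 247 241 241]
 [171 172 155 154 154 152 150 153 151 146 137 122  61  66  67  66  65 104
  213 245 241 240]
 [160 166 151 153 159 151 150 146 146 144 131 120  62  69  69  70  68 107
  220 246 241 241]
 [137 145 142 146 158 153 143 137 134 131 124 120  62  71  70  71  72  97
  199 247 242 241]]
```

Run:
```python
from h import *
r=151.5
for phi in np.linspace(-.067,-.28,6):
    print(round(phi,3),np.round(go((657-r*np.cos(phi),-65.5-r*np.sin(phi),185),phi-np.pi),3).tolist())
```

```text
-0.067 [0.0, 0.001, 0.002, 0.0, 0.0, 0.024]
-0.11 [0.0, 0.001, 0.016, 0.0, 0.013, 0.024]
-0.152 [0.0, 0.001, 0.029, -0.001, 0.026, 0.024]
-0.195 [0.0, 0.001, 0.043, -0.002, 0.039, 0.024]
-0.237 [0.0, 0.001, 0.056, -0.004, 0.052, 0.024]
-0.28 [0.0, 0.001, 0.07, -0.007, 0.064, 0.024]
```

Call:
{"op": "servo_tool", "data": {
  "increments": [
    [0, 0, 0, 0, 0, 0.012, 1],
    [0, 0, 0, 0, 0, 0.024, 1],
    [0, 0, 0, 0, 0, 0.024, 1],
    [0, 0, 0.016, 0, 0.013, 0.024, 1],
    [0, 0, 0.029, -0.001, 0.026, 0.024, 1],
    [0, 0, 0.036, -0.001, 0.032, 0.024, 1],
    [0, 0, 0.043, -0.002, 0.039, 0.024, 1],
    [0, 0, 0.05, -0.003, 0.046, 0.024, 1],
    [0, 0, 0.056, -0.004, 0.052, 0.024, 1],
    [0, 0, 0.063, -0.006, 0.058, 0.024, 1],
    [0, 0, 0.07, -0.007, 0.064, 0.024, 1],
    [0, 0, 0.07, -0.007, 0.064, 0.024, 1]
  ]
}}

```text
clock: 19.58
ee_pos: [511.6, -23.5, 185.1]
ee_rot: [0.139, 0.99, 0.001, 0.001]
wrist_force: [-2.3, 1.8, 13.3]
finger_gap: 0.254
grip_force: 57.1
```

Run:
```python
from h import *
np.set_printoptions(precision=1,suppress=True)
s=readout.get_state();S=capture("scene");im=capture("wrist");print(s['clock'],s['ee_pos'],s['wrist_force'],s['finger_gap'])
cv2.imwrite("pics/s8.png",S[:,:,::-1]);cv2.imwrite("pics/w8.png",im[:,:,::-1])
# driver motion: compare w7/s7 dark foot via template match of the driver rear in scene
a=cv2.imread("pics/s7.png");t=a[226:262,262:302]
m=cv2.matchTemplate(np.ascontiguousarray(S[:,:,::-1]),t,cv2.TM_CCOEFF_NORMED);print(cv2.minMaxLoc(m))
```

```text
19.575 [511.6 -23.5 185.1] [-2.3  1.8 13.3] 0.253567869711558
(-0.5045210719108582, 0.7365920543670654, (213, 244), (261, 226))
```

Call:
{"op": "servo_tool", "data": {
  "increments": [
    [0, 0, 0, 0, 0, -0.01, 1],
    [0, 0, 0, 0, 0, -0.02, 1],
    [0, 0, 0, 0, 0, -0.03, 1],
    [0, 0, 0, 0, 0, -0.04, 1],
    [0, 0, 0, 0, 0, -0.05, 1],
    [0, 0, 0, 0, 0, -0.06, 1],
    [0, 0, 0, 0, 0, -0.06, 1],
    [0, 0, 0, 0, 0, -0.06, 1]
  ]
}}

```text
clock: 20.68
ee_pos: [511.4, -23.5, 214.6]
ee_rot: [0.139, 0.99, 0.001, 0.001]
wrist_force: [-1.1, 2.3, 7.9]
finger_gap: 0.255
grip_force: 57.7
```

Run:
```python
from h import *
s=readout.get_state();S=capture("scene");print(s['clock'],s['ee_pos'],s['wrist_force'],s['finger_gap'])
cv2.imwrite("pics/s9.png",S[:,:,::-1])
a=cv2.imread("pics/s7.png");t=a[226:262,262:302]
m=cv2.matchTemplate(np.ascontiguousarray(S[:,:,::-1]),t,cv2.TM_CCOEFF_NORMED);print(cv2.minMaxLoc(m))
```

```text
20.675 [511.35224596 -23.53048692 214.59200255] [-1.11506958  2.2860262   7.87301794] 0.25484823373349025
(-0.5015766024589539, 0.7704566717147827, (213, 244), (262, 226))
```

Call:
{"op": "servo_tool", "data": {
  "increments": [
    [0, 0, 0, 0, 0, -0.008, 1],
    [0, 0, 0, 0, 0, -0.016, 1],
    [0, 0, 0, 0, 0, -0.024, 1],
    [0, 0, 0, 0, 0, -0.024, 1],
    [0, 0, 0, 0, 0, -0.024, 1]
  ]
}}

```text
clock: 21.35
ee_pos: [510.9, -24.2, 225.7]
ee_rot: [0.14, 0.99, 0.0, 0.0]
wrist_force: [5.0, 1.5, -0.9]
finger_gap: 0.251
grip_force: 58.5
```

Run:
```python
from h import *
np.set_printoptions(precision=1,suppress=True)
s=readout.get_state();S=capture("scene");print(s['clock'],s['ee_pos'],s['wrist_force'],s['finger_gap'])
im=capture("wrist");cv2.imwrite("pics/s10.png",S[:,:,::-1]);cv2.imwrite("pics/w10.png",im[:,:,::-1]);np.savez("w10.npz",p=s['ee_pos'],q=s['ee_rot'])
a=cv2.imread("pics/s7.png");t=a[226:262,262:302]
m=cv2.matchTemplate(np.ascontiguousarray(S[:,:,::-1]),t,cv2.TM_CCOEFF_NORMED);print(cv2.minMaxLoc(m))
```

```text
21.35 [510.9 -24.2 225.7] [ 5.   1.5 -0.9] 0.2510264356922699
(-0.5016010999679565, 0.6490008234977722, (212, 244), (260, 224))
```

The load has transferred: the force dropped about 9 N over 11 mm and the driver rose about 2 px. I'll release and retreat upwards.

Call:
{"op": "servo_tool", "data": {
  "increments": [
    [0, 0, 0, 0, 0, 0, 0.7],
    [0, 0, 0, 0, 0, 0, 0.4],
    [0, 0, 0, 0, 0, 0, 0],
    [0, 0, 0, 0, 0, 0, 0],
    [0, 0, 0, 0, 0, 0, 0],
    [0, 0, 0, 0, 0, 0, 0],
    [0, 0, 0, 0, 0, -0.04, 0],
    [0, 0, 0, 0, 0, -0.1, 0],
    [0, 0, 0, 0, 0, -0.2, 0],
    [0, 0, 0, 0, 0, -0.3, 0],
    [0, 0, 0, 0, 0, -0.3, 0],
    [0, 0, 0, 0, 0, -0.3, 0]
  ]
}}

```text
clock: 22.95
ee_pos: [510.5, -24.3, 375.4]
ee_rot: [0.14, 0.99, 0.0, -0.0]
wrist_force: [0.2, 0.2, -0.3]
finger_gap: 0.999
grip_force: 0.0
```

Run:
```python
from h import *
np.set_printoptions(precision=1,suppress=True)
s=readout.get_state();S=capture("scene");print(s['clock'],s['ee_pos'],s['wrist_force'],s['finger_gap'])
im=capture("wrist");cv2.imwrite("pics/s11.png",S[:,:,::-1]);cv2.imwrite("pics/w11.png",im[:,:,::-1]);np.savez("w11.npz",p=s['ee_pos'],q=s['ee_rot'])
a=cv2.imread("pics/s7.png")
for (r0,r1,c0,c1) in((226,262,262,302),(240,262,264,298),(226,250,275,302)):
  t=a[r0:r1,c0:c1]
  for n in("s8","s9","s10","s11"):
    b=cv2.imread(f"pics/{n}.png");m=cv2.matchTemplate(b,t,cv2.TM_CCOEFF_NORMED);_,v,_,l=cv2.minMaxLoc(m);print(n,round(v,2),l[0]-c0,l[1]-r0,end=' | ')
  print()
C=cam("scene");print(go((657,-65.5,345),-np.pi-.28))
print(proj(C,[(513,-24,0),(513,-24,10),(513,-24,20)]))
```

```text
22.95 [510.5 -24.3 375.4] [ 0.2  0.2 -0.3] 0.9986428613694752
s8 0.74 -1 0 | s9 0.77 0 0 | s10 0.65 -2 -2 | s11 0.65 -1 -2 | 
s8 0.81 -1 0 | s9 0.82 0 0 | s10 0.75 -2 -2 | s11 0.75 -1 -2 | 
s8 0.76 -1 0 | s9 0.74 0 0 | s10 0.63 -1 -1 | s11 0.61 -123 -69 | 
[-0.0001, -0.0006, -0.0001, -0.3053, 0.0022, 0.0587]
[[282.6 248.2]
 [282.7 246.4]
 [282.8 244.6]]
```

```bash
cat >> h.py <<'E'
def goR(p,h,dep):
    "tool z heading h, dep rad below horizontal, tool x underneath"
    z=np.array([np.cos(dep)*np.cos(h),np.cos(dep)*np.sin(h),-np.sin(dep)]);x=np.array([-np.sin(dep)*np.cos(h),-np.sin(dep)*np.sin(h),-np.cos(dep)])
    st=readout.get_state();R0=Ro.from_quat(st['ee_rot']);Rt=Ro.from_matrix(np.c_[x,np.cross(z,x),z])
    return np.round(np.r_[(R0.inv()*Rt).as_rotvec()/np.pi,R0.inv().apply(np.array(p)-st['ee_pos'])/500],3).tolist()
E
python3 - <<'E'
from h import *
print(goR((440,25,309),-.09,np.radians(28)))
E
```

```text
[-0.033, -0.344, -0.055, 0.162, 0.056, 0.132]
```

Call:
{"op": "servo_tool", "data": {
  "increments": [
    [-0.033, -0.344, -0.055, 0.162, 0.056, 0.0, 0],
    [-0.033, -0.344, -0.055, 0.162, 0.056, 0.0, 0],
    [-0.033, -0.344, -0.055, 0.162, 0.056, 0.06, 0],
    [-0.033, -0.344, -0.055, 0.162, 0.056, 0.132, 0],
    [-0.033, -0.344, -0.055, 0.162, 0.056, 0.132, 0],
    [-0.033, -0.344, -0.055, 0.162, 0.056, 0.132, 0],
    [-0.033, -0.344, -0.055, 0.162, 0.056, 0.132, 0],
    [-0.033, -0.344, -0.055, 0.162, 0.056, 0.132, 0],
    [-0.033, -0.344, -0.055, 0.162, 0.056, 0.132, 0]
  ]
}}

```text
clock: 24.18
ee_pos: [440.8, 25.1, 310.2]
ee_rot: [0.038, 0.856, -0.023, 0.515]
wrist_force: [-0.0, -0.3, 0.3]
finger_gap: 0.999
grip_force: 0.0
```

Run:
```python
from h import *
np.set_printoptions(precision=1,suppress=True,linewidth=250)
s=readout.get_state();im=capture("wrist");print(s['clock'],s['ee_pos'],s['ee_rot'],s['joint_pos'])
np.savez("w12.npz",p=s['ee_pos'],q=s['ee_rot']);cv2.imwrite("pics/w12.png",im[:,:,::-1])
C=cam("wrist",s);print("cam",-C[2].T@C[3])
x=661;P=[(x,y,z) for y in(-29.5,14.5) for z in(277,235,200,150)];print(proj(C,P).round().tolist())
hsv=cv2.cvtColor(im,cv2.COLOR_RGB2HSV)
m=((hsv[:,:,0]>18)&(hsv[:,:,0]<34)&(hsv[:,:,1]>150)&(hsv[:,:,2]>120)).astype(np.uint8)
n,l,st,c=cv2.connectedComponentsWithStats(m)
print([(st[i].tolist(),c[i].round(1).tolist()) for i in range(1,n) if st[i,4]>4])
```

```text
24.175 [440.8  25.1 310.2] [ 0.   0.9 -0.   0.5] [ 0.3 -0.5 -1.   0.  -0.3  0.2]
cam [287.9  37.7 301.7]
[[250.0, 242.0], [250.0, 202.0], [251.0, 170.0], [252.0, 126.0], [292.0, 242.0], [292.0, 202.0], [292.0, 169.0], [292.0, 125.0]]
[]
```

Run:
```python
from h import *
np.set_printoptions(linewidth=260)
im=cv2.imread("pics/w12.png")[:,:,::-1].astype(int)
g=im.mean(2).astype(int);y=im[:,:,0]-im[:,:,2]
p=y[120:260,225:325];i=np.argsort(p.ravel())[::-1][:12];print([(225+k%100,120+k//100,int(p.ravel()[k])) for k in i])
print("cols",list(range(232,316,3)))
for r in range(150,258,3): print(r,' '.join(f"{v:3d}" for v in g[r,232:316:3]))
```

```text
[(np.int64(288), np.int64(185), 119), (np.int64(288), np.int64(186), 119), (np.int64(288), np.int64(188), 119), (np.int64(287), np.int64(187), 118), (np.int64(287), np.int64(188), 117), (np.int64(287), np.int64(186), 117), (np.int64(289), np.int64(187), 116), (np.int64(288), np.int64(187), 116), (np.int64(289), np.int64(186), 115), (np.int64(287), np.int64(185), 115), (np.int64(289), np.int64(188), 114), (np.int64(287), np.int64(189), 114)]
cols [232, 235, 238, 241, 244, 247, 250, 253, 256, 259, 262, 265, 268, 271, 274, 277, 280, 283, 286, 289, 292, 295, 298, 301, 304, 307, 310, 313]
150 210 194 178 111 112 112 175 234 205 230 246 246 246 246 246 246 246 246 246 246 131 109 108 106 102 101  99  97
153 198 195 176 123 124 132 189 233 192 213 246 246 246 246 246 240 236 240 244 246 130 107 107 106 105 104 102 100
156 200 211 221 225 225 227 225 219 212 217 230 244 246 246 246 235 229 229 230 245 132 107 105 103 107 103 102 101
159 197 197 206 213 213 220 228 242 247 246 244 236 246 239 236 229 230 230 229 245 131 108 110 106 103 103 101 101
162 202 214 246 246 241 239 243 241 224 215 2
[... 2966 characters left out ...]
  96
240  99 103 104 121 130 132 244 245 246 246 246 246 246 246 246 246 246 246 242 239 146 101 103 101  98  94  96  95
243 102 102 106 122 128 129 211 219 224 224 225 226 233 236 237 236 236 239 238 239 138 100 100 100  99  99 101  94
246 100 104 117 125 125 126 127 128 123 103 110 114 135 147 143 139 112 108 111 109 101  98  96  95  96  99 100  96
249 108 105 110 121 122 120 120 126 120 105 107 109 115 125 122 123 110 110 108 109 101 100  98  98  99 103 101 100
252 138 131 116 123 130 128 129 127 122 122 119 118 127 129 129 126 110 111 112 112 101  99  99  96  96 100 100  99
255 137 131 155 172 174 173 175 174 175 181 181 181 184 181 184 176 116 111 111 109 100  97  95  95  94 102 102  97
```

The clip tip is at about row 187, column 268, and the pointer tip at about row 159.5, column 263, at about 0.95 px/mm. The pointer is about 29 mm low, so I need about 2.4 rad clockwise. Next I'll go to the knob.

Run:
```python
from h import *
print(go((480,0,400),-2.74));print(go((657,-65.5,400),-2.74));print(go((657,-65.5,315),-2.74))
```

```text
[-0.0845, 0.3377, -0.1405, -0.1963, -0.043, -0.0113]
[-0.0845, 0.3377, -0.1405, -0.3668, -0.1421, 0.3106]
[-0.0845, 0.3377, -0.1405, -0.2166, -0.1421, 0.3902]
```

Call:
{"op": "servo_tool", "data": {
  "increments": [
    [-0.084, 0.338, -0.14, -0.196, -0.043, -0.011, 0],
    [-0.084, 0.338, -0.14, -0.196, -0.043, -0.011, 0],
    [-0.084, 0.338, -0.14, -0.367, -0.142, 0.31, 0],
    [-0.084, 0.338, -0.14, -0.367, -0.142, 0.31, 0],
    [-0.084, 0.338, -0.14, -0.367, -0.142, 0.31, 0],
    [-0.084, 0.338, -0.14, -0.367, -0.142, 0.31, 0],
    [-0.084, 0.338, -0.14, -0.367, -0.142, 0.31, 0],
    [-0.084, 0.338, -0.14, -0.367, -0.142, 0.31, 0],
    [-0.084, 0.338, -0.14, -0.367, -0.142, 0.31, 0],
    [-0.084, 0.338, -0.14, -0.367, -0.142, 0.31, 0]
  ]
}}

```text
clock: 25.48
ee_pos: [656.6, -65.6, 399.2]
ee_rot: [-0.198, 0.98, -0.001, 0.001]
wrist_force: [0.1, 0.9, 0.7]
finger_gap: 1.002
grip_force: 0.0
```

Run:
```python
from h import *
s=readout.get_state();im=capture("wrist");print(s['clock'],s['ee_pos'],s['joint_pos'].round(2))
C=cam("wrist",s);print(proj(C,[(657,-65.5,330),(657,-43.5,330),(679,-65.5,330)]).round(1).tolist())
g=im.mean(2).astype(np.uint8);u=proj(C,[(657,-65.5,330)])[0].astype(int);print(u)
m=((g<50)).astype(np.uint8);n,l,st,c=cv2.connectedComponentsWithStats(m)
print([(st[i].tolist(),c[i].round(1).tolist()) for i in range(1,n) if st[i,4]>300])
cv2.imwrite("pics/w13.png",im[:,:,::-1])
print(go((657,-65.5,315),-2.74))
```

```text
25.475 [656.64012323 -65.5741589  399.15947836] [-0.1   0.53  0.84  1.88 -0.   -0.5 ]
[[284.3, 227.0], [318.0, 240.2], [270.3, 257.8]]
[284 226]
[([394, 5, 50, 44, 650], [418.8, 33.0])]
[-0.0007, 0.0009, -0.0009, -0.0021, -0.0006, 0.1713]
```

Call:
{"op": "servo_tool", "data": {
  "increments": [
    [0, 0, 0, -0.001, 0, 0.08, 0],
    [0, 0, 0, -0.001, 0, 0.13, 0],
    [0, 0, 0, -0.001, 0, 0.168, 0],
    [0, 0, 0, -0.001, 0, 0.168, 0],
    [0, 0, 0, -0.001, 0, 0.168, 0.4],
    [0, 0, 0, -0.001, 0, 0.168, 1],
    [0, 0, 0, -0.001, 0, 0.168, 1],
    [0, 0, 0, -0.001, 0, 0.168, 1],
    [0, 0, 0, -0.001, 0, 0.168, 1],
    [0, 0, 0, -0.001, 0, 0.168, 1]
  ]
}}

```text
clock: 26.78
ee_pos: [657.0, -66.0, 317.4]
ee_rot: [-0.198, 0.98, -0.002, 0.001]
wrist_force: [-1.8, -2.4, 9.3]
finger_gap: 0.489
grip_force: 60.8
```

Call:
{"op": "servo_tool", "data": {
  "increments": [
    [0, 0, 0, 0, 0, -0.005, 1],
    [0, 0, 0.04, 0, 0, -0.005, 1],
    [0, 0, 0.085, 0, 0, -0.005, 1],
    [0, 0, 0.13, 0, 0, -0.005, 1],
    [0, 0, 0.175, 0, 0, -0.005, 1],
    [0, 0, 0.22, 0, 0, -0.005, 1],
    [0, 0, 0.265, 0, 0, -0.005, 1],
    [0, 0, 0.31, 0, 0, -0.005, 1],
    [0, 0, 0.355, 0, 0, -0.005, 1],
    [0, 0, 0.4, 0, 0, -0.005, 1],
    [0, 0, 0.445, 0, 0, -0.005, 1],
    [0, 0, 0.49, 0, 0, -0.005, 1],
    [0, 0, 0.535, 0, 0, -0.005, 1],
    [0, 0, 0.58, 0, 0, -0.005, 1],
    [0, 0, 0.625, 0, 0, -0.005, 1],
    [0, 0, 0.67, 0, 0, -0.005, 1],
    [0, 0, 0.715, 0, 0, -0.005, 1],
    [0, 0, 0.764, 0, 0, -0.005, 1],
    [0, 0, 0.764, 0, 0, -0.005, 1],
    [0, 0, 0.764, 0, 0, -0.005, 1]
  ]
}}

```text
clock: 29.28
ee_pos: [659.6, -63.2, 317.6]
ee_rot: [0.841, 0.541, 0.003, 0.0]
wrist_force: [15.2, 7.9, -5.4]
finger_gap: 0.481
grip_force: 63.4
```

Run:
```python
from h import *
s=readout.get_state();S=capture("scene");print(s['clock'],s['ee_pos'],s['wrist_force'],s['wrist_torque'],s['joint_pos'].round(2))
cv2.imwrite("pics/s14.png",S[:,:,::-1])
a=cv2.imread("pics/s11.png")
for (r0,r1,c0,c1) in((222,260,262,300),(238,260,264,298)):
  m=cv2.matchTemplate(np.ascontiguousarray(S[:,:,::-1]),a[r0:r1,c0:c1],cv2.TM_CCOEFF_NORMED);_,v,_,l=cv2.minMaxLoc(m);print(round(v,2),l[0]-c0,l[1]-r0)
```

```text
29.275 [659.61848105 -63.22541927 317.60882249] [15.1611868   7.87206862 -5.35572723] [ 1.64383076 -2.67682364 -0.03974453] [-0.1   0.49  0.55  1.63  0.    1.9 ]
0.59 0 -6
0.72 0 -6
```

Call:
{"op": "servo_tool", "data": {
  "increments": [
    [0, 0, 0, 0, 0, 0, 0],
    [0, 0, 0, 0, 0, 0, 0],
    [0, 0, 0, 0, 0, 0, 0],
    [0, 0, 0, 0, 0, 0, 0],
    [0, 0, 0, 0, 0, -0.06, 0],
    [0, 0, 0, 0, 0, -0.16, 0],
    [0, 0, -0.2, 0, 0, -0.18, 0],
    [0, 0, -0.4, 0, 0, -0.18, 0],
    [0, 0, -0.4, 0, 0, -0.18, 0],
    [0, 0, -0.4, 0, 0, -0.18, 0],
    [0, 0, -0.4, 0, 0, -0.18, 0],
    [0, 0, -0.6, 0, 0, -0.18, 0],
    [0, 0, -0.6, 0, 0, -0.18, 0],
    [0, 0, -0.6, 0, 0, -0.18, 0],
    [0, 0, -0.6, 0, 0, -0.18, 0],
    [0, 0, -0.6, 0, 0, -0.18, 0],
    [0, 0, -0.6, 0, 0, -0.18, 0]
  ]
}}

```text
clock: 31.45
ee_pos: [656.5, -65.3, 408.2]
ee_rot: [0.058, 0.998, -0.001, 0.0]
wrist_force: [0.7, -0.2, -0.4]
finger_gap: 1.0
grip_force: 0.0
```

Run:
```python
from h import *
s=readout.get_state();print(s['clock'],s['ee_pos'],s['joint_pos'].round(2),goR((440,25,409),-.09,np.radians(28)),goR((440,25,309),-.09,np.radians(28)))
```

```text
31.45 [656.45447577 -65.30826503 408.17269392] [-0.1   0.54  0.89  1.91 -0.    0.02] [-0.005, -0.344, -0.007, 0.451, 0.129, -0.002] [-0.005, -0.344, -0.007, 0.451, 0.129, 0.198]
```

Call:
{"op": "servo_tool", "data": {
  "increments": [
    [0, 0, 0, 0.1, 0.03, -0.002, 0],
    [-0.005, -0.344, -0.007, 0.451, 0.129, -0.002, 0],
    [-0.005, -0.344, -0.007, 0.451, 0.129, -0.002, 0],
    [-0.005, -0.344, -0.007, 0.451, 0.129, -0.002, 0],
    [-0.005, -0.344, -0.007, 0.451, 0.129, 0.198, 0],
    [-0.005, -0.344, -0.007, 0.451, 0.129, 0.198, 0],
    [-0.005, -0.344, -0.007, 0.451, 0.129, 0.198, 0],
    [-0.005, -0.344, -0.007, 0.451, 0.129, 0.198, 0],
    [-0.005, -0.344, -0.007, 0.451, 0.129, 0.198, 0],
    [-0.005, -0.344, -0.007, 0.451, 0.129, 0.198, 0]
  ]
}}

```text
clock: 32.7
ee_pos: [438.0, 24.6, 306.6]
ee_rot: [0.04, 0.857, -0.022, 0.513]
wrist_force: [0.3, 0.2, 0.5]
finger_gap: 0.997
grip_force: 0.0
```

Run:
```python
from h import *
s=readout.get_state();im=capture("wrist");print(s['clock'],s['ee_pos'],s['ee_rot'])
np.savez("w15.npz",p=s['ee_pos'],q=s['ee_rot']);cv2.imwrite("pics/w15.png",im[:,:,::-1])
C=cam("wrist",s);print(proj(C,[(661,14.5,277),(661,-29.5,277),(661,-8,219)]).round().tolist())
g=im.astype(int).mean(2).astype(int)
print("cols",list(range(236,300,2)))
for r in range(174,204): print(r,' '.join(f"{v:3d}" for v in g[r,236:300:2]))
```

```text
32.7 [437.97404689  24.60751125 306.61922663] [ 0.0395336   0.85729641 -0.02173032  0.51284282]
[[293.0, 247.0], [251.0, 247.0], [272.0, 192.0]]
cols [236, 238, 240, 242, 244, 246, 248, 250, 252, 254, 256, 258, 260, 262, 264, 266, 268, 270, 272, 274, 276, 278, 280, 282, 284, 286, 288, 290, 292, 294, 296, 298]
174 188 153 116 110 112 113 115 131 231 232 224 226 244 246 246 246 246 246 234 228 227 229 228 227 227 229 227 224 151 113 109 108
175 192 170 123 111 112 116 114 140 242 242 227 225 242 246 246 246 246 246 234 228 227 228 228 226 228 227 227 225 152 110 109 109
176 191 179 127 111 112 111 115 141 243 238 219 202 226 246 246 246 246 246 234 230 230 229 227 228 229 229 228 226 152 112 109 106
177 190 179 128 111 113 111 115 141 243 231 215 185 221 246 246 246 246 246 240 238 238 235 229 228 228 229 228 226 153 114 107 113
178 188 179 126 110 114 112 112 140 244 244 239 220 236 246 246 246 246 246 245 245 245 242 229 229 229 229 228 226 153 110 111 111
179 190 179 126 112 112 114 112 139 244 246 242 226 240 246 246 246 246 246 246 246 246 244 229 229 229 229 229 226 152 114 113 1
[... 2470 characters left out ...]
 177 174 180 178 173 170 164 169 142 110
199 187 176 122 110 110 113 112 144 239 210 196 205 235 246 246 246 246 246 246 246 246 235 220 218 221 222 226 225 207 195 156 112
200 186 176 123 109 113 112 113 142 242 223 224 226 236 245 246 246 246 246 246 246 246 244 240 239 240 240 243 243 211 171 151 113
201 190 175 122 111 111 108 112 144 244 244 244 244 244 246 246 246 246 246 246 246 246 246 246 245 245 246 246 246 202 132 125 108
202 206 176 121 109 112 114 112 143 244 245 244 245 245 245 245 246 246 246 246 246 246 246 246 246 246 246 246 246 200 114 117 108
203 232 183 121 106 113 111 113 144 243 238 226 239 240 240 241 244 246 246 246 246 246 246 246 246 246 246 246 246 198 116 114 110
```

The pointer (row about 190.5–191) and the clip tip (row about 192) agree to within 2 mm. The driver hangs roughly 40 mm above the bench and the robot is clear of everything.

```bash
python3 -c "
from workcell import robot
print(robot.close_job())"
```

```text
the job is handed in; nothing more can be done
None
```

I hung the screwdriver on the hook and trimmed the balancer to within about 2 mm of the clip by my measurement (4 mm allowed). Then I released everything and handed the job in at about 33 s; no verdict came back.

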